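Catch the tomatoes in the pan and put it on the hot plate

TASK

Take the lid off the pan and lay it the same way up, flat on the chopping board. Then pick up the pan and hold it under the mouth of the tomato feeder, pushing its rim against the paddle so that the gate folds down and all three tomatoes slide into the pan, and put the pan upright in the middle of the round hot plate with its handle over the white line. No tomato may land on the worktop, the pan must stay about level, and the other things on the worktop must stay where they are.

Things in the scene. Friction and masses are not known exactly. Their poses are not given: they have to be found in the camera images.
- pan: round aluminium pan, outer diameter 156, height 75, wall 4, floor 5 thick, about 0.2 kg. Origin: centre of its underside, z up. One straight black handle points along its own -x: a bar 18 wide, 26 high (from 44 to 70 above the underside), from 75 to 165 from the pan's axis. It starts on the worktop with the lid on
- pan_grip (a point): a point on the pan handle's centre line, 110 from the pan's axis, 57 above its underside; axes as the pan's. A good place to grip, fingers closing across the handle from above
- lid: round aluminium lid, diameter 162, lying loose on the pan at the start. Origin: centre of its underside, z up. Underneath a round boss of diameter 136, 6 deep (drops inside the pan's rim), then the 5 thick plate, then a neck, then a black knob of diameter 28 from 21 to 43 above the origin. 0.13 kg
- board: white chopping board, fixed, 320 (its x) by 200 (its y), 12 thick. Origin: centre of its underside. A garlic bulb lies somewhere on it
- garlic: garlic bulb on the board, diameter 58, 58 high; origin: centre of its underside. Not to be moved
- hotplate: round black hot plate, fixed, diameter 230, flat top 50 above the worktop, with a grey circle of diameter 164 concentric on top. Origin: centre of its underside. A white line on the top runs along its own -x from the middle, visible from 85 to 111 from the axis; a small knob sticks out of its side at +x
- hotplate_mark (a point): middle of the white line on the hot plate's top, 98 from its axis; axes as the hot plate's
- feeder: tomato feeder, fixed: an open steel chute 58 wide with walls 45 high, rising at 25 degrees from its mouth to +x for 175, on a post 103 to 127 behind the mouth and a base plate 10 high, 50 to 200 behind it. Origin: on the worktop below the mouth; z up, -x is the level direction in which the tomatoes come out. The room below the mouth is free
- gate_hinge (a point): middle of the gate's hinge, at the lower lip of the chute's mouth, 200 above the worktop; axes as the feeder's, the hinge runs along y. With the pan's rim 45 below this point and the pan's back edge 35 behind it (to +x), the gate is fully open; the tomatoes then slide out within about a second, at up to 1 m/s
- gate (a joint): the feeder's sprung gate, rad, 0 closed to 1.45 fully open; shuts by itself. A plate 26 high stands across the mouth. Rigid with it, a paddle hangs below. Pushing the paddle towards the feeder's +x, with 2 to 5 N, folds the plate forward and down into a lip that carries on the chute, its end then 25 in front of the hinge and 10 below
- paddle_tip (a point): lower end of the black paddle, 48 wide, 85 long from the hinge. Closed, it slants 45 degrees outwards: the tip is 60 in front of the hinge (to the feeder's -x) and 60 below. Fully open it is 52 behind the hinge and 67 below, 38 degrees past vertical
- tomato0: plum tomato, firm, 54 long, 40 diameter, about 50 g; origin: its centre. Starts in the chute; the three lie end to end behind the gate
- tomato1: plum tomato, firm, 54 long, 40 diameter, about 50 g; origin: its centre. Starts in the chute; the three lie end to end behind the gate
- tomato2: plum tomato, firm, 54 long, 40 diameter, about 50 g; origin: its centre. Starts in the chute; the three lie end to end behind the gate
- lemon: lemon standing on end, diameter 60, 56 high; origin: centre of its underside. Bystander, leave it alone
- onion: onion, diameter 62, 56 high; origin: centre of its underside. Bystander, leave it alone
- mug: white mug, diameter 76, 90 high; origin: centre of its underside. Bystander, leave it alone
- jar: glass jar, diameter 72, 110 high; origin: centre of its underside. Bystander, leave it alone
- salt: glass salt jar, diameter 48, 80 high; origin: centre of its underside. Bystander, leave it alone
Things that resemble listed ones, but are neither listed nor needed, are in the scene too. Leave any orange look-alike of the lid alone.

How it is judged:
On the way, in this order (a step that is already met when the one before it is completed fails the run):
1. the lid lies flat on the chopping board, let go (x of lid in the frame of board between -0.15 and 0.15 m and y of lid in the frame of board between -0.09 and 0.09 m and z of lid in the frame of board between 0.006 and 0.018 m and angle between lid's own z axis and vertical below 0.12 rad and contact force between the fingers and lid below 0.2 N), for 0.2 s.
2. the pan, held in the gripper, pushes the gate open (contact force between the fingers and pan above 2 N and height (world z) of pan above 0.03 m and value of joint gate above 0.5 rad), for 0.05 s.
3. all three tomatoes are in the pan while it is still held (contact force between the fingers and pan above 2 N and height (world z) of pan above 0.03 m and horizontal distance between each of tomato0, tomato1, tomato2 and pan below 0.072 m and z of tomato0 in the frame of pan between 0.01 and 0.072 m and z of tomato1 in the frame of pan between 0.01 and 0.072 m and z of tomato2 in the frame of pan between 0.01 and 0.072 m), for 0.2 s.
At the end, for the whole second after the job is handed in: Pan flat on the hot plate, axis within 20 mm of its centre, handle centre line (110 mm out) within 30 mm sideways of the white line's direction; all three tomatoes at rest in it; lid flat on the board, knob up, its centre at least 10 mm inside the edges (horizontal distance between each of tomato0, tomato1, tomato2 and pan below 0.072 m and z of tomato0 in the frame of pan between 0.01 and 0.072 m and z of tomato1 in the frame of pan between 0.01 and 0.072 m and z of tomato2 in the frame of pan between 0.01 and 0.072 m and x of lid in the frame of board between -0.15 and 0.15 m and y of lid in the frame of board between -0.09 and 0.09 m and z of lid in the frame of board between 0.006 and 0.018 m and angle between lid's own z axis and vertical below 0.12 rad and horizontal distance between pan and hotplate below 0.02 m and z of pan in the frame of hotplate between 0.046 and 0.056 m and angle between pan's own z axis and vertical below 0.06 rad and y of pan_grip in the frame of hotplate between -0.03 and 0.03 m and x of pan_grip in the frame of hotplate below -0.06 m and linear speed of pan below 0.01 m/s and linear speed of each of tomato0, tomato1, tomato2 below 0.03 m/s); the robot touches nothing.
It fails at once if a tomato drops to the worktop (height (world z) of any of tomato0, tomato1, tomato2 below 0.045 m).
It fails at once if the pan is tipped by more than 30 degrees (angle between pan's own z axis and vertical above 0.52 rad).
It fails at once if a bystander (garlic, lemon, onion, mug, jar, salt) is moved by more than 25 mm (distance of any of garlic, lemon, onion, mug, jar, salt from where it was at the start of the episode above 0.025 m).
It also fails if it takes over 61 s, if anything falls off the work surface, if the arm or the gripper's body presses on something with over 40 N, if the wrist force passes 120 N, or if a joint passes its speed limit or range.

ROBOT

A 6-joint arm with a two-finger parallel gripper is mounted at the origin on the work surface. World frame = base frame: x ahead of the robot, y to its left, z up, the work surface at z = 0. Lengths are in m, angles in rad, forces in N, time in s.
With the tool pointing down it reaches from about 0.325 to 0.85 m from the base axis. Payload 15.5 kg.
Tool frame: the origin (TCP) lies at the very end of the fingers, on their centre line; the grasp point (between the pads) lies 19 mm behind it; z points along the fingers, y is the line along which they close (so a half turn about z gives the same grasp; the last joint's range is limited). The gripper opens to 91 mm and grips with 3 to 60 N. Pads are 32 mm wide; open, the fingers measure 118 mm over their backs; the gripper's body (76 mm by 178 mm) begins 60 mm behind the grasp point.
Start: joints at [-1.236, 0.494, 1.345, -0, 1.302, -0.096], TCP at [0.26, -0.568, 0.214] pointing down, gripper open.
Joint ranges: [-2.91, 2.91], [-0.82, 2.16], [0.22, 2.67], [-1.22, 4.37], [0.12, 2.79], [-3.08, 3.08]. Speed limits (rad/s): [1.89, 1.89, 2.57, 3.01, 3.01, 3.01].

INTERFACE

Orientations are given as a rotation vector (axis times angle).
In Python, from cell import bot, effector, eyes, ticket gives the robot as it stands. The module is installed in compiled form; this text tells all that it offers. Calls block until the motion is done:
- bot.movep(position, orientation): joint-space move of the TCP to a pose.
- bot.servo_line(position, orientation=None, velocity=0.15, f_stop=None): straight line of the TCP; orientation=None keeps the orientation; velocity is the mean speed in m/s. With f_stop (N) it stops when the force on the tool has changed by that much, and returns True; else False.
- bot.set_joints(angles): joint-space move.
- effector.open_gripper() and effector.grasp(f_grip=None): open the fingers fully, or close them until they stop; f_grip is the grip in N (None keeps the last).
- bot.dwell(seconds).
- bot.solve_ik(position, orientation): joint angles nearest the present ones, or None.
- eyes.grab_frame(name): name is "scene" or "top"; returns (picture, depth): 400x640x3 uint8, red, green, blue; 400x640 float32, m along the optical axis (not along the pixel's ray), 0 where there is no reading.
- eyes.get_calibration(name): a dict with "intrinsics" (3x3 intrinsics, pixels), "eye" and "orientation" of the camera in the world. Camera axes: x right, y down, z forward; pixel columns grow to the right and rows downward; lengths in m; the calibration is good to about 2 mm. A picture is of the moment at which its call begins. get_calibration takes no time and is no camera call.
A pose or a line that the arm cannot do raises bot.Unreachable and nothing moves.
- ticket.job_done(): hands the job in; it is judged then, once.
Trained networks look in the newest picture that a camera, given by its name, has taken for a name from the list of things; names that differ only in an ending like _2 or _b are one class to them, and where a whole thing is asked for, a point or a joint stands for the part that bears it (a point fixed in the world has none). Each returns a list of dicts, best first, with "conf" (0 to 1); they miss things now and then, are a little off and sometimes report something else, mostly with a low value. They report only what shows in the picture. A call takes as long as a camera call. They do not tell look-alikes from the thing itself.
- eyes.recognise(camera, target): "box" ([left, top, width, height] in pixels, round what is visible of it).
- eyes.regions_of(camera, target): "mask" (400x640 bool, what is visible of it) and "box" ([left, top, width, height] in pixels, round what is visible of it).
Readings, each from a call of its own:
- bot.read_time_s(): time.
- bot.read_joints(): joint angles.
- bot.read_qd(): joint speeds.
- bot.read_joint_torque(): joint torques, N m.
- bot.read_position(): TCP position.
- bot.read_tool_rot(): TCP orientation.
- bot.read_wrist_force(): force on the tool from outside, world axes, zero at the start.
- bot.read_moment(): the same for the moment, N m.
- bot.read_grip_width(): finger opening in m.
- bot.read_grasp_force(): force on a finger pad.
Only numpy, scipy, OpenCV 4.12 (cv2) and the standard library are available. Lean on these libraries where they do the work, as an engineer would, in place of code of your own. Each camera call takes 0.05 s, during which the arm holds its last target. There are 200 camera calls.

## Working session

There is one attempt and no reset: what is moved stays moved. The work goes in short steps, each a Python script; the robot and the scene stay as the last script left them, time stands still between calls to the robot, and variables do not carry over. Pictures are saved under pics/ and viewed, at most 10 in all, crops included, and the job is handed in when it is done.

```bash
mkdir -p pics
cat > h.py <<'E'
import numpy as np, cv2
from scipy.spatial.transform import Rotation as R
from cell import bot, effector, eyes, ticket
def cal(n):
    c=eyes.get_calibration(n); o=np.array(c["orientation"],float)
    M=o if o.shape==(3,3) else R.from_rotvec(o).as_matrix()
    return np.array(c["intrinsics"]),np.array(c["eye"]),M
def cloud(n,d):
    K,e,M=cal(n); v,u=np.mgrid[:400,:640]
    p=np.stack([(u-K[0,2])/K[0,0]*d,(v-K[1,2])/K[1,1]*d,d],-1)
    return p@M.T+e
E
python3 - <<'E'
from h import *
for n in("scene","top"):
    im,d=eyes.grab_frame(n); cv2.imwrite(f"pics/{n}0.png",im[...,::-1]); np.save(n+"0.npy",d)
    print(n,eyes.get_calibration(n))
    P=cloud(n,d)
    for t in "pan lid board garlic hotplate feeder gate tomato0 lemon onion mug jar salt pan_grip hotplate_mark".split():
        for r in eyes.regions_of(n,t)[:3]:
            m=r["mask"]&(d>0); q=P[m]
            if len(q): print(n,t,round(r["conf"],2),r["box"],np.round(np.median(q,0),3),np.round(np.percentile(q,2,0),3),np.round(np.percentile(q,98,0),3))
print(bot.read_tool_rot(),bot.read_time_s())
E
```

```text
scene {'intrinsics': array([[409.10340428,   0.        , 326.78328497],
       [  0.        , 409.10340428, 195.89297511],
       [  0.        ,   0.        ,   1.        ]]), 'eye': array([ 1.12705731, -0.44456414,  1.12714623]), 'orientation': array([-2.21691206, -1.08364357,  0.42610764])}
scene pan 0.74 [275.0, 233.7, 76.3, 25.2] [ 0.522 -0.051  0.058] [ 0.433 -0.128  0.002] [0.662 0.056 0.224]
scene pan 0.4 [425.0, 213.3, 26.0, 41.3] [0.734 0.276 0.085] [0.695 0.26  0.005] [0.759 0.319 0.114]
scene lid 0.89 [303.1, 210.0, 48.3, 37.6] [0.5   0.015 0.081] [ 0.425 -0.051  0.076] [0.566 0.091 0.111]
scene lid 0.74 [314.8, 138.0, 41.7, 26.8] [0.178 0.309 0.012] [0.102 0.243 0.006] [0.244 0.382 0.042]
scene lid 0.23 [336.0, 253.8, 6.2, 5.2] [ 0.635 -0.052  0.162] [ 0.621 -0.06   0.147] [ 0.657 -0.04   0.185]
scene board 0.88 [338.4, 167.3, 98.0, 72.4] [0.503 0.294 0.013] [0.332 0.207 0.007] [0.637 0.399 0.018]
scene board 0.69 [302.5, 208.6, 52.7, 40.4] [0.499 0.017 0.081] [ 0.422 -0.052  0.076] [0.566 0.093 0.111]
scene garlic 0.52 [368.9, 161.5, 19.5, 19.2] [0.386 0.351 0.042] [0.35
[... 3719 characters left out ...]
22  0.057]
top onion 0.54 [399.1, 101.3, 19.0, 24.4] [ 0.714 -0.192  0.037] [ 0.69  -0.222  0.02 ] [ 0.743 -0.167  0.055]
top mug 0.59 [431.0, 88.8, 39.4, 31.5] [ 0.742 -0.312  0.039] [ 0.7   -0.355 -0.001] [ 0.771 -0.268  0.092]
top mug 0.18 [301.9, 223.4, 20.6, 20.8] [0.352 0.108 0.079] [ 0.329  0.087 -0.001] [0.372 0.128 0.084]
top jar 0.79 [232.9, 98.3, 28.8, 25.3] [0.715 0.289 0.107] [0.688 0.261 0.018] [0.751 0.324 0.114]
top salt 0.57 [304.1, 222.8, 18.5, 21.3] [0.35  0.107 0.079] [0.329 0.086 0.037] [0.371 0.128 0.085]
top pan_grip 0.69 [364.3, 195.9, 26.5, 16.0] [ 0.447 -0.091  0.069] [ 0.426 -0.131 -0.001] [ 0.466 -0.055  0.076]
[-3.06927380e+00 -6.70010155e-01  7.75604357e-07] 1.6
```

View pics/top0.png

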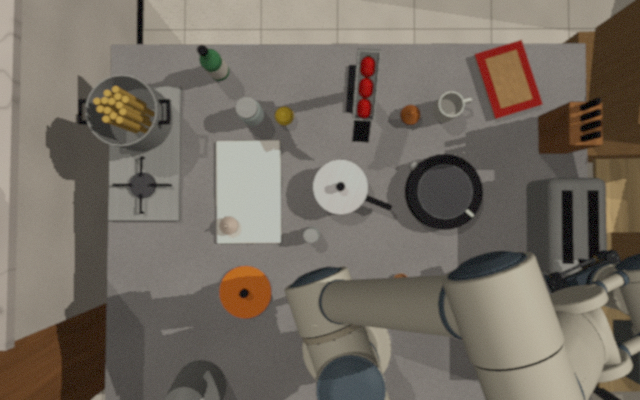

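View pics/scene0.png

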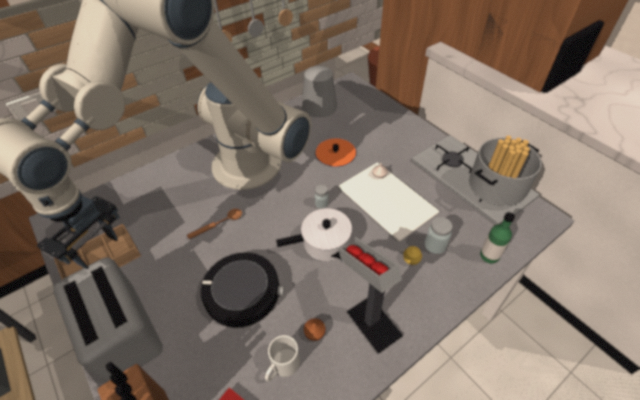

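The top view shows the pan and white lid at (340,187) with its handle towards (390,207). The hot plate is at (444,191) with its white line at (470,213), the board is at (248,190) with the garlic at (229,226), and the feeder mouth is near (362,120). The orange lid at (245,292) is the look-alike. The scene view agrees. Next I'll measure these precisely from both cameras.

```bash
cat > meas.py <<'E'
from h import *
from scipy.optimize import least_squares
def circ(p,r):  # robust fit of disc outline, fixed radius, on hull points
    h=cv2.convexHull(p.astype(np.float32)).reshape(-1,2).astype(float)
    return least_squares(lambda c:np.hypot(*(h-c[:2]).T)-c[2],[*h.mean(0),r],loss="soft_l1",f_scale=.002).x
for n in("scene","top"):
    im=cv2.imread(f"pics/{n}0.png").astype(int); d=np.load(n+"0.npy"); P=cloud(n,d); x,y,z=np.moveaxis(P,-1,0); ok=d>0
    hsv=cv2.cvtColor(im.astype(np.uint8),cv2.COLOR_BGR2HSV)
    near=lambda cx,cy,r:ok&(np.hypot(x-cx,y-cy)<r)
    m=near(.492,.022,.1)&(z>.074)&(z<.088); print(n,"lid",circ(P[m][:,:2],.081).round(4))
    m=near(.492,.022,.03)&(z>.1); print(" knob",P[m].mean(0).round(4),m.sum(),(P[m].max(0)+P[m].min(0))/2)
    c=np.array([.492,.022]); m=near(*c,.175)&(np.hypot(x-c[0],y-c[1])>.09)&(z>.06)&(z<.078)&(y<0)
    rr=P[m][:,:2]-c; print(" handle mean",P[m].mean(0).round(4),m.sum(),"ang",np.degrees(np.arctan2(*rr.mean(0)[::-1])), "len",np.hypot(*rr.T).max())
    m=near(.481,-.291,.14)&(z>.045)&(z<.056); h=circ(P[m][:,:2],.115); print(" hot",h.round(4))
    r=np.hypot(x-h[0],y-h[1]); v=hsv[...,2]
    m=ok&(r>.08)&(r<.114)&(z>.044)&(z<.058)&(v>130); q=P[m][:,:2]-h[:2]; print(" mark",m.sum(),q.mean(0).round(4),"ang",np.degrees(np.arctan2(*q.mean(0)[::-1])))
    m=ok&(x>.6)&(x<.69)&(abs(y+.03)<.05)&(z>.13)&(z<.21); q=P[m]
    pd=m&(v<70); print(" paddle",pd.sum(),np.percentile(P[pd],[2,50,98],axis=0).round(4).tolist())
    q=P[pd]; a=np.polyfit(q[:,2],q[:,0],1); print(" paddle x(z): x at .2",np.polyval(a,.2),"slope",a[0],"ymid",(q[:,1].min()+q[:,1].max())/2)
    t=ok&(x>.66)&(x<.85)&(abs(y+.04)<.06)&(z>.2)&(hsv[...,1]>150)&((hsv[...,0]<10)|(hsv[...,0]>170)); q=P[t]
    print(" tom y(x)",np.polyfit(q[:,0],q[:,1],1),q.mean(0))
    w=ok&(x>.6)&(x<.9)&(abs(y+.04)<.07)&(z>.19); rect=cv2.minAreaRect(P[w][:,:2].astype(np.float32)); print(" chute",rect)
    m=ok&(x>.28)&(x<.7)&(y>.17)&(y<.43)&(z>.006)&(z<.02)&(v>140)
    print(" board",cv2.minAreaRect(P[m][:,:2].astype(np.float32)))
E
python3 meas.py
```

```text
scene lid [0.4925 0.0206 0.0813]
 knob [0.4954 0.0192 0.1103] 66 [0.49342786 0.01954247 0.10846041]
 handle mean [ 0.4475 -0.0981  0.069 ] 144 ang -110.32523838250769 len 0.16514676107123558
 hot [ 0.4814 -0.2946  0.1144]
 mark 26 [-0.0645 -0.0733] ang -131.35753757220544
 paddle 25 [[0.6272, -0.0601, 0.1518], [0.6389, -0.0526, 0.1652], [0.6579, -0.0432, 0.1856]]
 paddle x(z): x at .2 0.6711536582161131 slope 0.933059041927877 ymid -0.051687555943092434
 tom y(x) [-0.05562373 -0.00365552] [ 0.74764629 -0.0452424   0.27222707]
 chute ((0.7500762939453125, -0.04339665174484253), (0.05992813780903816, 0.17928123474121094), 86.5567626953125)
 board ((0.4803481101989746, 0.2958880662918091), (0.3254528343677521, 0.233784481883049), 1.6960198879241943)
top lid [0.4927 0.0207 0.0802]
 knob [0.4928 0.0211 0.1111] 73 [0.49264063 0.02144246 0.11104455]
 handle mean [ 0.4449 -0.096   0.0689] 152 ang -111.76960597221658 len 0.16563983212011643
 hot [ 0.4809 -0.294   0.1142]
 mark 26 [-0.0653 -0.0756] ang -130.8133943245926
 paddle 342 [[0.6202, -0.0593, 0.1428], [0.6451, -0.038, 0.1682], [0.6751, -0.0157, 0.202]]
 paddle x(z): x at .2 0.6740372134661908 slope 0.9403296326028301 ymid -0.038695098107556114
 tom y(x) [-0.06569701  0.00592542] [ 0.74090896 -0.04275008  0.26779411]
 chute ((0.7500869631767273, -0.04306672513484955), (0.058515410870313644, 0.17909862101078033), 86.26606750488281)
 board ((0.4807835519313812, 0.3047536313533783), (0.3209884464740753, 0.20036177337169647), 0.5188044905662537)
```

```bash
cat >> h.py <<'E'
def rot(a,flip=False):
    """tool down, tool y (closing line) at world angle a (rad)"""
    if flip: a+=np.pi
    y=np.array([np.cos(a),np.sin(a),0]); z=np.array([0,0,-1.]); x=np.cross(y,z)
    return R.from_matrix(np.stack([x,y,z],1)).as_rotvec()
def best(p,a):
    q0=np.array(bot.read_joints()); c=[]
    for f in(0,1):
        q=bot.solve_ik(list(p),rot(a,f).tolist())
        if q is not None: c.append((abs(np.array(q)[5]),f,q))
    c.sort(key=lambda t:t[0]); return rot(a,c[0][1]).tolist()
LID=np.array([.4927,.0209]); HOT=np.array([.4812,-.2943]); HINGE=np.array([.676,-.0384]); FY=np.radians(-3.6)
HP=np.radians(-111.6); HM=np.radians(-131.1); BOARD=np.array([.545,.300])
E
python3 - <<'E'
from h import *
print("t",bot.read_time_s())
o=best([*LID,.2],np.pi/2)
bot.movep([*LID,.16],o)
bot.servo_line([*LID,.085],velocity=.1)
effector.grasp(15); print("w",bot.read_grip_width(),bot.read_grasp_force())
bot.servo_line([*LID,.20],velocity=.15)
print("w",bot.read_grip_width(),bot.read_grasp_force())
o2=best([*BOARD,.2],np.pi/2)
bot.movep([*BOARD,.12],o2)
print("hit",bot.servo_line([*BOARD,.025],velocity=.06,f_stop=3),bot.read_position())
effector.open_gripper(); bot.servo_line([*BOARD,.16],velocity=.2)
print("t",bot.read_time_s())
# get out of the way, above pan handle, and look
g=LID+.11*np.array([np.cos(HP),np.sin(HP)])
bot.movep([.40,-.25,.25],best([.40,-.25,.25],HP+np.pi/2))
im,d=eyes.grab_frame("top"); cv2.imwrite("pics/top1.png",im[...,::-1]); np.save("top1.npy",d)
im,d=eyes.grab_frame("scene"); cv2.imwrite("pics/scene1.png",im[...,::-1]); np.save("scene1.npy",d)
print("t",bot.read_time_s())
E
python3 - <<'E'
from h import *
a=cv2.imread("pics/top1.png")[60:340,190:510]; cv2.imwrite("pics/a.png",cv2.resize(a,None,fx=2,fy=2,interpolation=3))
E
```

```text
t 1.6
w 0.027401853685249365 15.000008046627045
w 0.027629881691018453 14.999871253967285
hit True [0.54492991 0.29993968 0.02753083]
t 12.3167
t 14.4833
```

View pics/a.png

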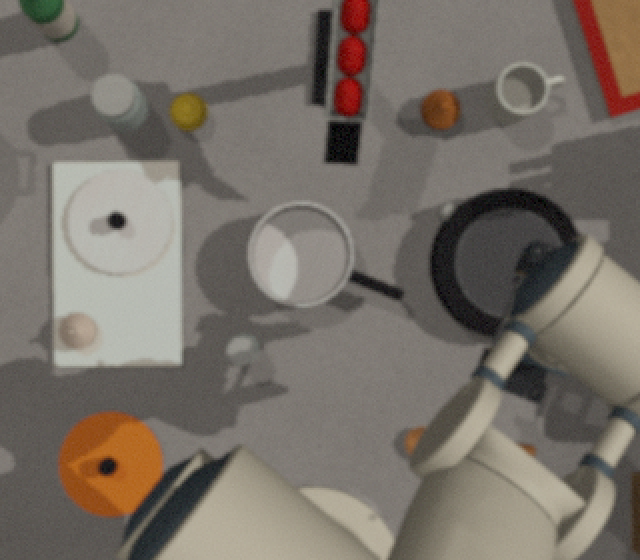

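The lid lies flat on the board, crop (118,222), clear of the garlic at (78,330). The pan is open at (300,254) with its handle towards (400,294). I'll refit the rim and handle, then grip.

```bash
cat > m2.py <<'E'
from meas import *
print("----")
C=[];A=[]
for n in("scene","top"):
    d=np.load(n+"1.npy"); P=cloud(n,d); x,y,z=np.moveaxis(P,-1,0); ok=d>0
    m=ok&(np.hypot(x-.492,y-.021)<.084)&(z>.07)&(z<.08); c=circ(P[m][:,:2],.078)
    r=np.hypot(x-c[0],y-c[1]); m=ok&(r>.09)&(r<.17)&(z>.062)&(z<.078)&(y<-.03)&(x<.5)
    q=P[m][:,:2]-c[:2]; a=np.degrees(np.arctan2(*q.mean(0)[::-1])); print(n,c.round(4),a,m.sum())
    m=ok&(np.hypot(x-.545,y-.3)<.075)&(np.hypot(x-.545,y-.3)>.04)
    print("lid plane",np.linalg.lstsq(np.c_[P[m][:,:2],np.ones(m.sum())],P[m][:,2],rcond=None)[0].round(3),np.median(z[m]))
E
python3 m2.py | sed -n '/----/,$p'
```

```text
----
scene [0.4934 0.0199 0.0781] -111.45712146822888 131
lid plane [-0.002  0.     0.025] 0.023804906225171063
top [0.493  0.0205 0.0771] -112.45561626063181 147
lid plane [-0.002 -0.001  0.024] 0.022275633039810172
```

```bash
cat >> h.py <<'E'
PAN=np.array([.4932,.0202]); HP=np.radians(-112.)
U=np.array([np.cos(FY),np.sin(FY)]); hv=lambda a:np.array([np.cos(a),np.sin(a)])
E
cat > rim.py <<'E'
from h import *
from scipy.optimize import least_squares
def rim(c0,zr,tag):
    for n in("scene","top"):
        im,d=eyes.grab_frame(n); cv2.imwrite(f"pics/{n}{tag}.png",im[...,::-1]); P=cloud(n,d); x,y,z=np.moveaxis(P,-1,0)
        r=np.hypot(x-c0[0],y-c0[1]); m=(d>0)&(r<.092)&(r>.06)&(abs(z-zr)<.012)
        q=P[m]
        if len(q)<20: print(n,len(q)); continue
        h=cv2.convexHull(q[:,:2].astype(np.float32)).reshape(-1,2).astype(float)
        c=least_squares(lambda c:np.hypot(*(h-c[:2]).T)-.078,c0,loss="soft_l1",f_scale=.002).x
        r=np.hypot(*(q[:,:2]-c).T); q=q[(r>.072)&(r<.08)]
        print(n,"c",c.round(4),"plane",np.linalg.lstsq(np.c_[q[:,:2]-c,np.ones(len(q))],q[:,2],rcond=None)[0].round(4))
E
python3 - <<'E'
from rim import *
g=PAN+.11*hv(HP)
o=best([*g,.2],HP+np.pi/2); print("q",np.round(bot.solve_ik([*g,.1],o),2))
bot.movep([*g,.14],o); bot.servo_line([*g,.038],velocity=.1)
effector.grasp(50); print("w",bot.read_grip_width(),bot.read_grasp_force())
bot.servo_line([*g,.118],velocity=.1)
c=HINGE-.175*U; p=c+.11*hv(HM); o=best([*p,.118],HM+np.pi/2); print("q",np.round(bot.solve_ik([*p,.118],o),2))
bot.movep([*p,.118],o)
print("aim",c,.155); rim(c,.155,"2"); print(bot.read_grasp_force(),bot.read_time_s())
E
```

```text
q [-0.31  0.43  1.88 -0.    0.83  0.07]
w 0.017261214812025263 49.9980890750885
q [-0.39  0.38  1.89 -0.    0.86  0.33]
aim [ 0.50134532 -0.02741166] 0.155
scene c [ 0.5014 -0.0281] plane [-0.0005 -0.001   0.1516]
top c [ 0.5013 -0.0265] plane [-0.0051  0.0091  0.1531]
49.997268319129944 19.0167
```

Run:
```python
from rim import *
c=HINGE-.043*U; p=c+.11*hv(HM)
print("stop",bot.servo_line([*p,.119],velocity=.12,f_stop=25),bot.read_position()-np.array([*p,.119]),bot.read_wrist_force())
bot.dwell(1.8)
rim(c,.155,"3"); print(bot.read_grasp_force(),bot.read_time_s(),bot.read_wrist_force())
a=cv2.imread("pics/top3.png")[60:240,290:450]; b=cv2.imread("pics/scene3.png")[190:370,250:410]
cv2.imwrite("pics/b.png",cv2.resize(np.hstack([a,b]),None,fx=2.5,fy=2.5,interpolation=3))
```

```text
stop False [-0.00079091  0.00015173 -0.00022496] [-3.22403611  0.40905738 -4.47227972]
scene c [ 0.6342 -0.036 ] plane [ 0.0036 -0.0175  0.1492]
top c [ 0.6327 -0.0361] plane [-0.033  -0.0344  0.1468]
49.995843172073364 22.1667 [-3.21138539 -1.14848174 -3.97078417]
```

View pics/b.png

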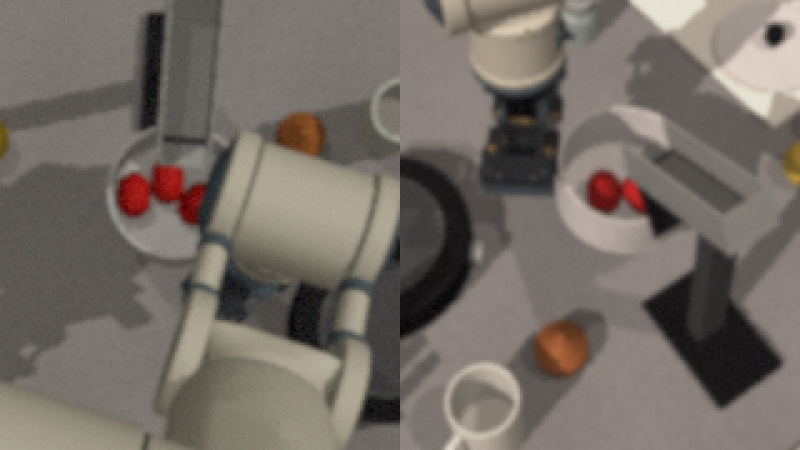

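All three tomatoes are in the pan, in the left half of the picture at (135,195), (168,182) and (195,203), and the chute is empty. Now I'll withdraw and go over the hot plate.

Run:
```python
from rim import *
p=HINGE-.18*U+.11*hv(HM); bot.servo_line([*p,.119],velocity=.1)
p=HINGE-.20*U+.11*hv(HM); bot.servo_line([*p,.16],velocity=.1)
p=HOT+.11*hv(HM); bot.servo_line([*p,.13],velocity=.14)
bot.dwell(.3); print(HOT); rim(HOT,.167-.003,"4"); print(bot.read_time_s(),bot.read_wrist_force(),bot.read_grasp_force())
```

```text
[ 0.4812 -0.2943]
scene c [ 0.4813 -0.2945] plane [-0.0393 -0.0485  0.1568]
top c [ 0.4809 -0.294 ] plane [-0.0405 -0.0413  0.1567]
26.775 [-0.22055898  0.09023696 -2.99299518] 49.99739348888397
```

Run:
```python
from rim import *
p=HOT+.11*hv(HM)
print(bot.servo_line([*p,.0885],velocity=.04,f_stop=15),bot.read_position(),bot.read_wrist_force())
rim(HOT,.125,"5"); effector.open_gripper(); bot.dwell(.3)
bot.servo_line([*p,.20],velocity=.15); bot.movep([.35,-.45,.3],best([.35,-.45,.3],HM+np.pi/2)); bot.dwell(.3)
rim(HOT,.125,"6"); print(bot.read_time_s())
a=cv2.imread("pics/top6.png")[60:260,200:510]; b=cv2.imread("pics/scene6.png")[140:390,180:480]
cv2.imwrite("pics/c.png",np.vstack([cv2.resize(a,(620,300)),cv2.resize(b,(620,300))]) if 0 else cv2.resize(np.hstack([a,b[:200]]),None,fx=1.3,fy=1.3,interpolation=3))
```

```text
False [ 0.40900577 -0.3772525   0.08867924] [-2.56030856 -3.69144136  2.20989973]
scene c [ 0.4815 -0.2944] plane [-0.0021 -0.0019  0.1221]
top c [ 0.4806 -0.2939] plane [0.0038 0.0098 0.1228]
scene c [ 0.4814 -0.2946] plane [ 0.0006 -0.0032  0.122 ]
top c [ 0.4807 -0.2943] plane [0.0032 0.0123 0.1228]
31.4417
```

View pics/c.png

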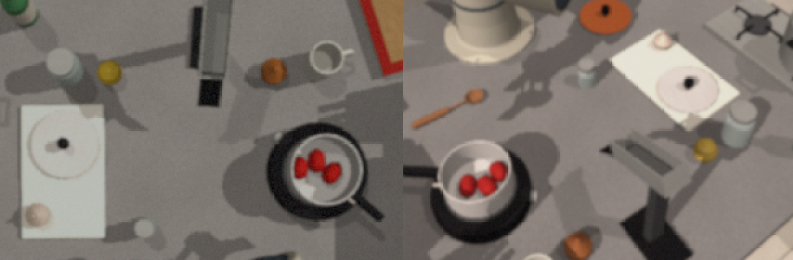

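The pan sits level and centred on the hot plate with all three tomatoes in it and its handle over the line. The lid is flat on the board and the other things haven't moved.

```bash
python3 -c "
from cell import ticket; print(ticket.job_done())"
```

```text
the job is handed in; nothing more can be done
None
```

I handed the job in at about 31 s of the 61 s allowed: the lid is flat on the board, and the pan is level on the hot plate with all three tomatoes in it, about 1 mm off centre with its handle over the line; the judge's verdict was not shown.

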